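# Open the child-proof cap of the cleaner bottle

### The arm

A 7-joint arm with a two-finger parallel gripper is mounted at the origin on the work surface. World frame = base frame: x ahead of the robot, y to its left, z up, the work surface at z = 0. Lengths are in m, angles in rad, forces in N, time in s.
With the tool pointing down it reaches from about 0.4 to 0.875 m from the base axis. Payload 19.3 kg.
Tool frame: the origin (TCP) lies midway between the tips of the shut fingers; the grasp point (between the pads) lies 19 mm behind it; z points along the fingers, y is the line along which they close (so a half turn about z gives the same grasp; the last joint's range is limited). The gripper opens to 85 mm and grips with 20 to 120 N. Pads are 22 mm wide; open, the fingers measure 114 mm over their backs; the gripper's body (76 mm by 85 mm) begins 54 mm behind the grasp point. The pads swing forward as they close: fully open they stand 13 mm farther back than shut.
Start: joints at [1.106, 0.521, -0.036, 1.599, 0.021, 1.021, -0.113], TCP at [0.24, -0.577, 0.231] pointing down, gripper open.
Joint ranges: [-2.91, 2.91], [-0.3, 2.13], [-1.5, 1.42], [0.17, 2.43], [-1.26, 4.41], [0.16, 1.93], [-2.52, 2.52]. Speed limits (rad/s): [1.89, 1.89, 2.39, 2.39, 3.01, 3.01, 3.01].

### API

Orientations are given as [roll, pitch, yaw] about the fixed x, y, z axes, in that order (R = Rz(yaw) Ry(pitch) Rx(roll)).
In Python, from workcell import * gives the robot as it stands. The module is installed in compiled form; this text tells all that it offers.
- The arm moves only by the tool play_rows, never from a script. Its argument "deltas" is a list of rows, each a list of 7 numbers: the shift along the tool's x, y, z in units of 500 mm (1.0 is 500 mm), then the turn, a rotation vector about the tool's x, y, z in units of 120 degrees (1.0 is 120 degrees), then the closure, from 0 (fully open) to 1 (shut). A call has 1 to 10 rows; each row is the pose to reach, as a shift and turn from the pose commanded when the call began, along the tool's axes at that moment; what a row does not reach only later rows make up. A row lasts 1/10 s, in which the tool goes at most 50 mm and 8.59 degrees, less where a joint would pass 70% of its speed; a pose out of reach is approached as far as the arm can. A call with a number of a shift or a turn outside -1 to 1 is refused whole. A call with a gripper value outside its range is refused whole. The fingers move at their own pace and stop on an object; "newtons" is the grip in N (left out, the last holds). Time passes only in rows, so rows that repeat a pose let the fingers close. It gives the time, the measured TCP pose, the force, the opening and the grip force at its end, in the units of the state.
- observe(): the state, without advancing time (a new reading comes with each control period).
- grab_frame(name): name is "side" or "top" or "wrist"; returns the picture (400x640x3 uint8, red, green, blue); there is no depth.
- get_calibration(name): a dict with "fovy" (degrees; the focal length in pixels is half the picture's height over the tangent of half this angle, whatever the lens; pixels are square), "cx", "cy" (the principal point, pixels), "xyz" and "rotation" of the camera in the world. Camera axes: x right, y down, z forward; pixel columns grow to the right and rows downward; lengths in m; the calibration is good to about 2 mm. A picture is of the moment at which its call begins: read the wrist's pose just before it. get_calibration takes no time and is no camera call; for the wrist camera it gives the pose at the moment of the call.
- job_done(): hands the job in; it is judged then, once.
The state is a dict: "clock": time; "qpos": joint angles; "qd": joint speeds; "joint_efforts": joint torques, N m; "position": TCP position; "tool_rot": TCP orientation; "force": force on the tool from outside, world axes, zero at the start; "moment": the same for the moment, N m; "grip_width": finger opening in m; "finger_force": force on a finger pad.
Only numpy, scipy, OpenCV 4.12 (cv2) and the standard library are available. Lean on these libraries where they do the work, as an engineer would, in place of code of your own. Each camera call takes 0.05 s, during which the arm holds its last target. There are 200 camera calls.

### The job

Open the big square cleaner bottle that stands in the steel caddy: grip its wide ribbed push-and-turn safety cap gently (about 20 N, never over 30 N, the thin cap cracks), press it down against its spring, and while it is down twist it about a sixth of a turn anticlockwise seen from above. Then lift the freed cap straight up by about 10 cm and finish while still holding it there, level, over the bottle. Leave the other things on the worktop where they stand.

Things in the scene. Friction and masses are not known exactly. Their poses are not given: they have to be found in the camera images.
- bottle: white square cleaner bottle, 80 x 80 mm, in a steel caddy (92 mm wide, 35 mm high) fixed to the worktop: cannot move or turn. Origin: on its axis, at the worktop; z up. Flat sides to 117 mm, then a shoulder up to 134 mm, then the neck, whose top (spring seat) is 182 mm up. The only bottle with a wide ribbed cap
- cap_center (a point): centre (half-way up, on the axis) of the loose grey push-and-turn cap: round, 54 mm across, 34 mm high, 30 g, ribbed, may be gripped at any angle. Closed, its centre is 169 mm above the worktop on the bottle's axis, its underside 18 mm above the shoulder. Press 5 mm down, turn 60 degrees anticlockwise (from above), lift straight up. z: up through its top
- seat (a joint): spring seat in the neck, pressed down by the cap: 0 at rest, at most 0.006 m; pushes back 4 N at first, 9 N at full travel. Below 0.004 the cap is locked (turns under 5 degrees, cannot lift); from 0.004 on it turns anticlockwise; past 45 degrees it is free to lift, at about 75 degrees it meets a stop
- soap_a_center (a point): amber pump soap bottle, 60 mm across, 144 mm high in all, loose: leave alone. Point: on its axis 55 mm up
- soap_b_center (a point): second amber pump soap bottle, the same: leave alone. Point: on its axis 55 mm up
- mug: white mug, 80 mm across, 90 mm high: leave alone. Origin: centre of its underside
- jar: glass jar, 68 mm across, 100 mm high: leave alone. Origin: centre of its underside
- bowl: white bowl, 120 mm across, 55 mm high: leave alone. Origin: centre of its underside
- brush: dish brush lying down: leave alone
- spatula: spatula lying down: leave alone
Not all that is in view belongs to the job. Of the things like the part that bears cap_center, leave any that is purple, red or yellow; of the rest the smaller one is meant.

How it is judged:
By the outcome, as a careful person would: the job done as asked, in the order asked, and still so for the second after the job is handed in, while the arm keeps its last pose, push and grip.
It also fails if it takes over 35 s, if anything falls off the work surface, if the arm or the gripper's body presses on something with over 40 N, if the wrist force passes 120 N, or if a joint passes its speed limit or range.

## Working session

There is one attempt and no reset: what is moved stays moved. The work goes in short steps, Python scripts to look and compute and a tool call to move; the robot and the scene stay as the last step left them, time stands still between calls to the robot, and variables do not carry over. Pictures are saved under pics/ and viewed, at most 10 in all, crops included, and the job is handed in when it is done.

Besides the shell and the picture viewer there is one more tool, called after "Call:" as a command line: name --pt "numbers of a row" for each row, then --argument value for the rest. play_rows: Moves the arm, as the interface text tells. Its arguments: {"type":"object","properties":{"deltas":{"type":"array"},"newtons":{"type":"number"}},"required":["deltas"]}

```bash
mkdir -p pics; python3 - <<'E'
from workcell import *
import cv2
for n in ("side","top"):
    c=get_calibration(n); print(n,c)
    cv2.imwrite(f"pics/{n}0.png",grab_frame(n)[:,:,::-1])
print(observe())
E
```

```text
side {'fovy': 44.72290982596131, 'cx': 317.88609616682004, 'cy': 199.50177399429276, 'xyz': array([0.03747685, 0.87207067, 0.75269221]), 'rotation': array([-2.12701391, -0.02436698, -2.60419719])}
top {'fovy': 53.9426491867476, 'cx': 322.7152453060966, 'cy': 190.18284570467296, 'xyz': array([ 0.39377372, -0.04027395,  1.204678  ]), 'rotation': array([-3.00202984, -0.02162008, -1.55320884])}
{'clock': 0.1, 'qpos': array([ 1.10579644,  0.52195141, -0.03632236,  1.59991264,  0.02122093,
        1.02109493, -0.11280832]), 'qd': array([-0.00037549, -0.0008052 ,  0.0006269 , -0.00171712, -0.00018011,
       -0.00040385,  0.00018591]), 'joint_efforts': array([ 4.95678862e-03, -9.28502584e+01,  1.98470235e+00, -3.70536160e+01,
        1.81553350e-02,  5.35967920e-03,  1.42529434e-04]), 'position': array([ 0.24024399, -0.57667757,  0.23079895]), 'tool_rot': array([-3.14061577e+00,  8.76013230e-05,  3.94786479e-01]), 'force': array([-0.6189401 ,  0.35586198,  0.11319756]), 'moment': array([ 0.02449803, -0.02143594, -0.01568999]), 'finger_force': 0.0, 'grip_width': 0.08524985099626849}
```

View pics/side0.png

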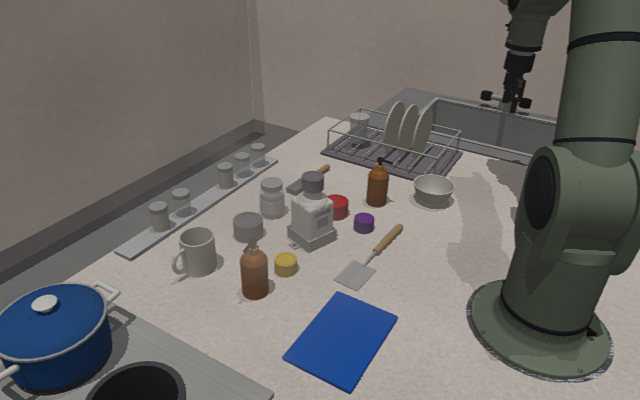

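View pics/top0.png

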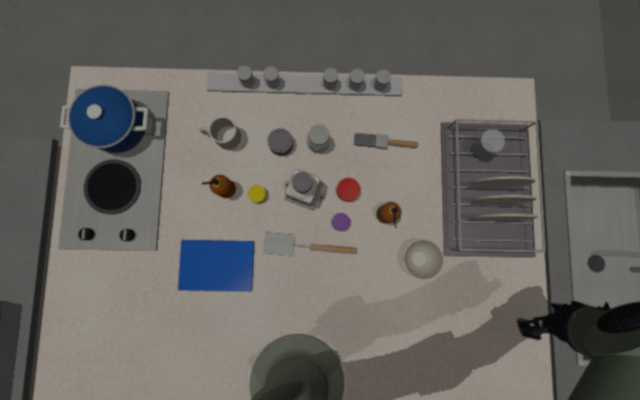

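Candidates for the cap, side and top pixels:
- grey on the caddy bottle: (313,182) / (303,182)
- larger grey, loose: (248,227) / (281,141)
- red: (338,207) / (348,189)
- purple: (364,223) / (341,222)
- yellow: (286,265) / (257,194)

Red, purple and yellow are excluded. Of the two greys, the one on the bottle in the caddy fits. I'll check its size, triangulate it and look at an enlarged crop.

```bash
cat > h.py <<'E'
from workcell import *
import cv2, numpy as np
from scipy.spatial.transform import Rotation as Ro
def cam(n):
    c=get_calibration(n); return c,200/np.tan(np.radians(c["fovy"])/2),Ro.from_euler('xyz',c["rotation"]).as_matrix()
def ray(n,u,v):
    c,f,R=cam(n); return c["xyz"],R@np.array([(u-c["cx"])/f,(v-c["cy"])/f,1])
def atz(n,u,v,z):
    o,d=ray(n,u,v); return o+d*(z-o[2])/d[2]
def proj(n,p):
    c,f,R=cam(n); q=R.T@(np.array(p)-c["xyz"]); return f*q[:2]/q[2]+[c["cx"],c["cy"]]
E
python3 - <<'E'
from h import *
s=cv2.imread("pics/side0.png"); t=cv2.imread("pics/top0.png")
a=cv2.resize(s[150:260,230:350],None,fx=5,fy=5,interpolation=cv2.INTER_CUBIC)[:,:]
b=cv2.resize(t[120:230,255:315],None,fx=5,fy=5,interpolation=cv2.INTER_CUBIC)
im=np.hstack([a,b])[:, :]
im=cv2.resize(im,(800,int(im.shape[0]*800/im.shape[1]))); print(im.shape)
cv2.imwrite("pics/crop.png",im)
print("top cap@.186",atz("top",303,181.5,.186),"side captop",atz("side",313,176,.186),"side mid",atz("side",313,182,.169))
print("loose",atz("top",281,141,.03),atz("side",248,220,.03))
for n,p in (("soap_a",(222,186)),("soap_b",(388,212)),("jar",(318,137))): print(n,atz("top",*p,.1))
E
```

```text
(488, 800, 3)
top cap@.186 [ 0.5592035  -0.00765518  0.186     ] side captop [ 0.55671422 -0.00341558  0.186     ] side mid [ 0.55685598 -0.00427305  0.169     ]
loose [0.70885038 0.06780308 0.03      ] [0.71922601 0.0515423  0.03      ]
soap_a [0.55545392 0.2235616  0.1       ]
soap_b [ 0.4909148  -0.24710696  0.1       ]
jar [ 0.70446787 -0.04505163  0.1       ]
```

View pics/crop.png

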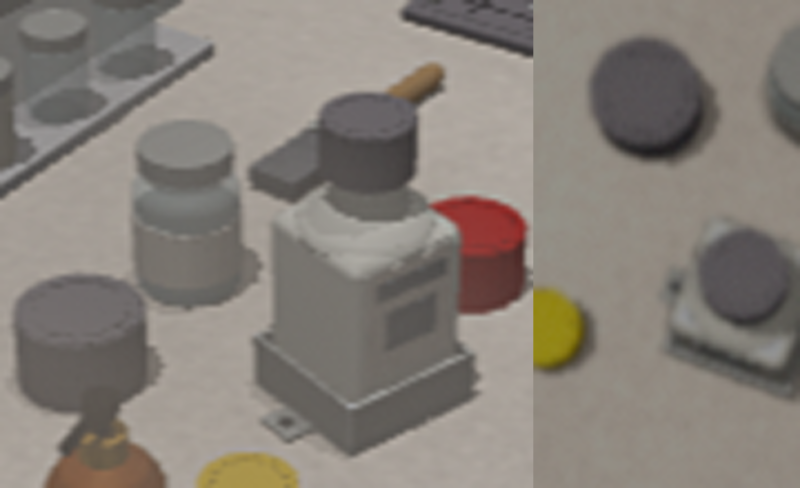

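The crop confirms it: the smaller grey cap sits on the square bottle in the caddy, with its top centre at about side (312.4,176.4) and top (301.8,181.5). That puts the axis near (0.558,-0.005), and the two views agree to about 3 mm at the expected height. The other grey cap is larger and lies loose on the worktop. Next I lift and travel toward it.

Call:
play_rows --pt "0 0 -0.08 0 0 0 0" --pt "0.03 -0.02 -0.16 0 0 0 0" --pt "0.1 -0.08 -0.2 0 0 0 0" --pt "0.18 -0.14 -0.2 0 0 0 0" --pt "0.26 -0.2 -0.2 0 0 0 0" --pt "0.34 -0.26 -0.2 0 0 0 0" --pt "0.42 -0.33 -0.2 0 0 0 0" --pt "0.5 -0.39 -0.2 0 0 0 0" --pt "0.58 -0.45 -0.2 0 0 0 0" --pt "0.66 -0.52 -0.2 0 0 0 0" --newtons 22

```text
clock: 1.1
position: [0.4428, -0.2139, 0.3313]
tool_rot: [3.142, -0.0, 0.395]
force: [1.2, -1.0, 0.1]
grip_width: 0.0855
finger_force: 0.0
```

Call:
play_rows --pt "0.07 -0.06 0 0 0 0 0" --pt "0.15 -0.12 0 0 0 0 0" --pt "0.23 -0.18 0 0 0 0 0" --pt "0.3 -0.24 0 0 0 0 0" --pt "0.35 -0.28 0 0 0 0 0" --pt "0.367 -0.291 0 0 0 0 0" --pt "0.367 -0.291 0 0 0 0 0" --pt "0.367 -0.291 0 0 0 0 0"

```text
clock: 1.9
position: [0.5551, -0.0122, 0.3311]
tool_rot: [3.141, 0.001, 0.394]
force: [0.7, -0.7, -0.7]
grip_width: 0.0853
finger_force: 0.0
```

```bash
python3 - <<'E'
from h import *
o=observe(); print(o["position"],o["tool_rot"],o["qpos"])
c=get_calibration("wrist"); print(c)
im=grab_frame("wrist"); cv2.imwrite("pics/w0.png",im[:,:,::-1])
print("pred cap top",proj("wrist",[.558,-.005,.186]))
E
```

```text
[ 0.55508884 -0.01217162  0.33105393] [3.14132543e+00 8.49049077e-04 3.93806510e-01] [ 0.18319747  0.33467811 -0.35574421  1.64185556  0.12413545  1.18806359
 -1.3779543 ]
{'fovy': 70.50512752822532, 'cx': 318.85982142240505, 'cy': 200.19193478718793, 'xyz': array([0.62601324, 0.0176041 , 0.47404936]), 'rotation': array([ 2.83855303e+00,  4.18245813e-04, -1.17765121e+00])}
pred cap top [313.74132171 183.09970611]
```

View pics/w0.png

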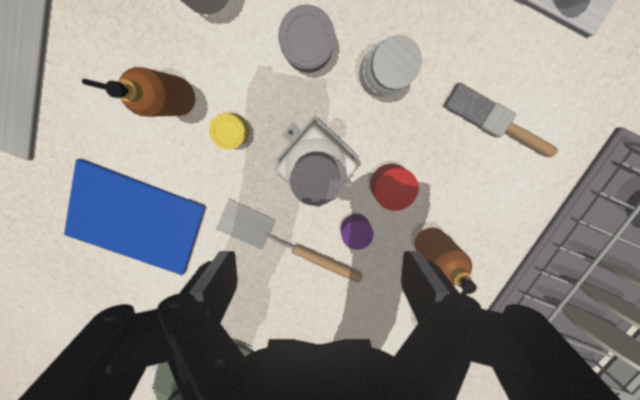

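The cap sits at about (317,179) in the wrist view, against a prediction of (314,183), so there is a few mm of error. I'll refine it by fitting the cap's cylinder silhouette in all three cameras.

```bash
python3 - <<'E'
from h import *
from scipy.optimize import minimize
a=np.linspace(0,2*np.pi,60)
def hull(n,p,r=.027,z=(.152,.186)):
    P=[(p[0]+r*np.cos(t),p[1]+r*np.sin(t),zz) for t in a for zz in z]
    return cv2.convexHull(np.array([proj(n,q) for q in P],np.float32))
K=8
for n,f in (("wrist","w0"),("top","top0"),("side","side0")):
    im=cv2.imread(f"pics/{f}.png").astype(float)
    u,v=proj(n,[.558,-.005,.17]); u0,v0=int(u)-45,int(v)-45
    b=cv2.resize(cv2.cvtColor(im[v0:v0+90,u0:u0+90].astype(np.uint8),cv2.COLOR_BGR2GRAY),None,fx=4,fy=4,interpolation=cv2.INTER_CUBIC).astype(float)
    C=cam(n)
    def sc(p,out=False):
        H=(hull(n,p)-[u0,v0]+.5)*4
        def mk(s):
            c=H.mean(0); m=np.zeros(b.shape,np.uint8); cv2.fillConvexPoly(m,np.round((c+(H-c)*s)*16).astype(np.int32),1,shift=4,lineType=cv2.LINE_8); return m>0
        i=mk(.9);o=mk(1.12)&~mk(1.02)
        return -(abs(b[o]-np.median(b[i])).mean()-abs(b[i]-np.median(b[i])).mean())
    best=min(((sc((x,y)),x,y) for x in np.arange(.545,.572,.0015) for y in np.arange(-.018,.009,.0015)))
    print(n,best,sc((.558,-.005)))
    if n=="wrist":
        d=cv2.resize(im[v0:v0+90,u0:u0+90].astype(np.uint8),None,fx=6,fy=6,interpolation=cv2.INTER_CUBIC)
        cv2.polylines(d,[np.round((hull(n,best[1:])-[u0,v0]+.5)*6).astype(np.int32)],True,(0,255,0),1)
        cv2.imwrite("pics/fit.png",d)
o=observe();print(o["clock"],o["position"])
E
```

```text
Traceback (most recent call last):
  File "h.py", line 11, in proj
    c,f,R=cam(n); q=R.T@(np.array(p)-c["xyz"]); return f*q[:2]/q[2]+[c["cx"],c["cy"]]
          ~~~^^^
  File "h.py", line 5, in cam
    c=get_calibration(n); return c,200/np.tan(np.radians(c["fovy"])/2),Ro.from_euler('xyz',c["rotation"]).as_matrix()
ValueError: time passes only in moves, steps and waits
```

Calibration calls are limited, so I'll cache them.

```bash
sed -i 's/^def cam/import functools\n@functools.lru_cache\ndef cam/' h.py; python3 - <<'E'
from h import *
a=np.linspace(0,2*np.pi,40)
def hull(n,p,r=.027,z=(.152,.186)):
    c,f,R=cam(n)
    P=np.array([(p[0]+r*np.cos(t),p[1]+r*np.sin(t),zz) for t in a for zz in z])
    q=(P-c["xyz"])@R
    return cv2.convexHull((f*q[:,:2]/q[:,2:]+[c["cx"],c["cy"]]).astype(np.float32))
for n,f in (("wrist","w0"),("top","top0"),("side","side0")):
    im=cv2.imread(f"pics/{f}.png")
    u,v=proj(n,[.558,-.005,.17]); u0,v0=int(u)-45,int(v)-45
    b=cv2.resize(cv2.cvtColor(im[v0:v0+90,u0:u0+90],cv2.COLOR_BGR2GRAY),None,fx=4,fy=4,interpolation=cv2.INTER_CUBIC).astype(float)
    def sc(p):
        H=(hull(n,p)-[u0,v0]+.5)*4; c=H.mean(0)
        def mk(s):
            m=np.zeros(b.shape,np.uint8); cv2.fillConvexPoly(m,np.round((c+(H-c)*s)*16).astype(np.int32),1,shift=4); return m>0
        i=mk(.92);o=mk(1.12)&~mk(1.02); k=np.median(b[i])
        return -(abs(b[o]-k).mean()-abs(b[i]-k).mean())
    best=min(((sc((x,y)),x,y) for x in np.arange(.545,.572,.0015) for y in np.arange(-.018,.009,.0015)))
    print(n,np.round(best,4),sc((.558,-.005)))
    if n=="wrist":
        d=cv2.resize(im[v0:v0+90,u0:u0+90],None,fx=6,fy=6,interpolation=cv2.INTER_CUBIC)
        cv2.polylines(d,[np.round((hull(n,best[1:])-[u0,v0]+.5)*6).astype(np.int32)],True,(0,255,0),1)
        cv2.imwrite("pics/fit.png",d)
o=observe();print(o["clock"],o["position"])
E
```

```text
wrist [-5.93409e+01  5.60000e-01 -4.50000e-03] -54.590353772400704
top [-29.4018   0.563    0.    ] -21.06211479540344
side [-4.06404e+01  5.60000e-01 -6.00000e-03] -39.53529457244472
1.95 [ 0.55505217 -0.0124923   0.3312317 ]
```

View pics/fit.png

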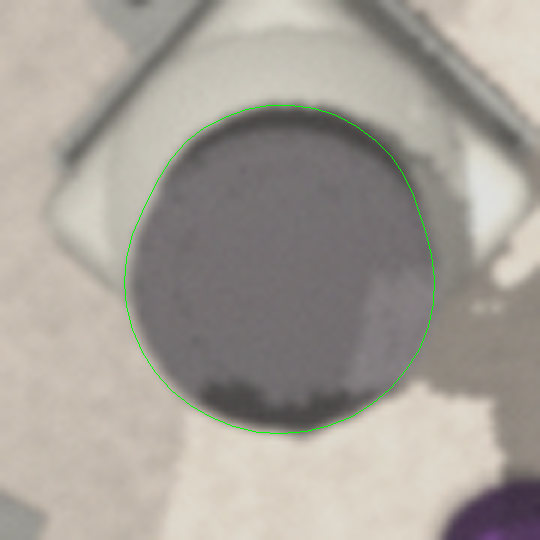

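The fit is good: the outline hugs the cap, and wrist and side agree on (0.560,-0.005). Now I descend in line with it.

Call:
play_rows --pt "0.008 -0.005 0.03 0 0 0 0" --pt "0.015 -0.01 0.09 0 0 0 0" --pt "0.015 -0.01 0.15 0 0 0 0" --pt "0.015 -0.01 0.21 0 0 0 0" --pt "0.015 -0.01 0.25 0 0 0 0" --pt "0.015 -0.01 0.28 0 0 0 0" --pt "0.015 -0.01 0.3 0 0 0 0" --pt "0.015 -0.01 0.3 0 0 0 0" --pt "0.015 -0.01 0.3 0 0 0 0" --pt "0.015 -0.01 0.3 0 0 0 0"

```text
clock: 2.95
position: [0.5609, -0.0037, 0.1822]
tool_rot: [3.141, -0.001, 0.394]
force: [-0.9, -0.5, -0.1]
grip_width: 0.0856
finger_force: 0.0
```

Call:
play_rows --pt "0 0 0.03 0 0 0 0" --pt "0 0 0.06 0 0 0 0" --pt "0 0 0.07 0 0 0 0" --pt "0 0 0.07 0 0 0 0.15" --pt "0 0 0.07 0 0 0 0.28" --pt "0 0 0.07 0 0 0 0.28" --pt "0 0 0.07 0 0 0 0.28" --newtons 22

```text
clock: 3.65
position: [0.5608, -0.0034, 0.1469]
tool_rot: [3.141, -0.001, 0.395]
force: [0.1, -0.0, -0.2]
grip_width: 0.0614
finger_force: 0.0
```

```bash
python3 - <<'E'
from h import *
cv2.imwrite("pics/w1.png",grab_frame("wrist")[:,:,::-1])
s=grab_frame("side")[130:240,240:390,::-1]
cv2.imwrite("pics/s1.png",cv2.resize(s,None,fx=5,fy=5,interpolation=cv2.INTER_CUBIC))
E
```

```text
(no output)
```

View pics/w1.png

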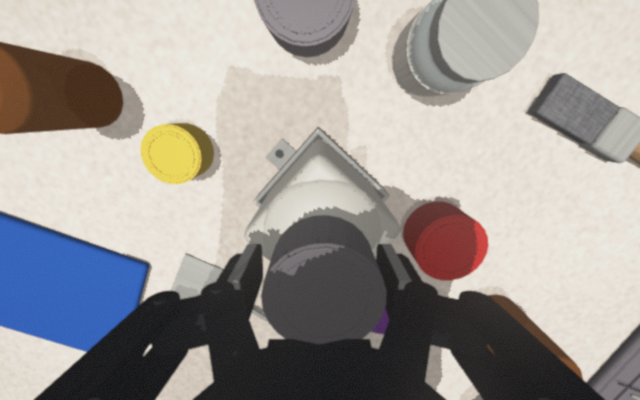

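View pics/s1.png

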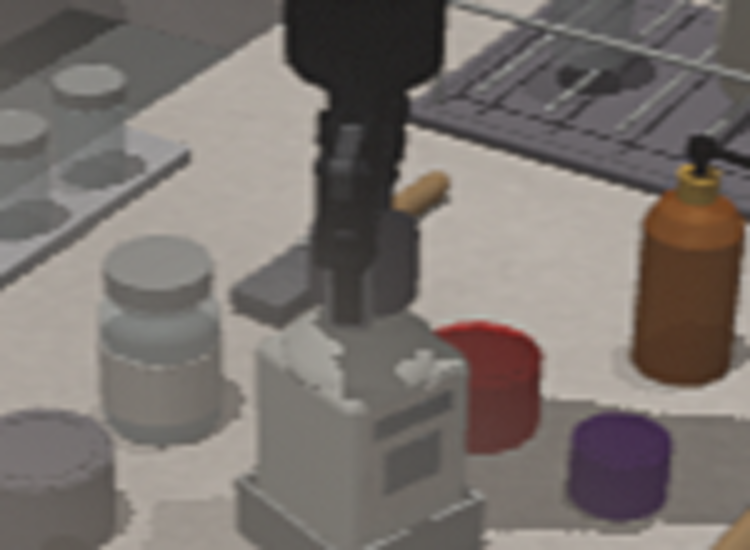

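Cap sits between the open fingers (edges u 263 and 387, finger gap centre about 320), about 1.5–2 mm toward +tool y. I correct that and close gently.

Call:
play_rows --pt "0 0.003 0 0 0 0 0.28" --pt "0 0.003 0 0 0 0 0.32" --pt "0 0.003 0 0 0 0 0.35" --pt "0 0.003 0 0 0 0 0.38" --pt "0 0.003 0 0 0 0 0.42" --pt "0 0.003 0 0 0 0 0.46" --pt "0 0.003 0 0 0 0 0.5" --pt "0 0.003 0 0 0 0 0.5" --newtons 21

```text
clock: 4.55
position: [0.5611, -0.0049, 0.1463]
tool_rot: [3.142, -0.0, 0.395]
force: [-1.0, -1.4, 3.6]
grip_width: 0.054
finger_force: 21.8
```

Gripped at 54 mm and 22 N, with little side force. Pressing down.

Call:
play_rows --pt "0 0 0.003 0 0 0 0.5" --pt "0 0 0.006 0 0 0 0.5" --pt "0 0 0.009 0 0 0 0.5" --pt "0 0 0.011 0 0 0 0.5" --pt "0 0 0.011 0 0 0 0.5" --pt "0 0 0.011 0 0 0 0.5"

```text
clock: 5.15
position: [0.5612, -0.0049, 0.1409]
tool_rot: [3.141, -0.0, 0.395]
force: [-1.6, -0.8, 7.6]
grip_width: 0.0535
finger_force: 22.2
```

Call:
play_rows --pt "0 0 0.002 0 0 0 0.5" --pt "0 0 0.002 0 0 0 0.5" --pt "0 0 0.002 0 0 0 0.5"

```text
clock: 5.45
position: [0.5613, -0.0049, 0.1402]
tool_rot: [3.141, -0.0, 0.395]
force: [-2.9, -2.3, 12.9]
grip_width: 0.0536
finger_force: 22.4
```

The seat is bottomed (about 13 N). I back off 0.5 mm and twist anticlockwise, which is negative about tool z.

Call:
play_rows --pt "0 0 -0.001 0 0 -0.02 0.5" --pt "0 0 -0.001 0 0 -0.05 0.5" --pt "0 0 -0.001 0 0 -0.08 0.5" --pt "0 0 -0.001 0 0 -0.11 0.5" --pt "0 0 -0.001 0 0 -0.14 0.5" --pt "0 0 -0.001 0 0 -0.17 0.5" --pt "0 0 -0.001 0 0 -0.17 0.5"

```text
clock: 6.15
position: [0.5616, -0.0046, 0.1406]
tool_rot: [3.141, -0.001, 0.753]
force: [-0.3, 1.2, 7.6]
grip_width: 0.0535
finger_force: 22.0
```

```bash
python3 -c "
from h import *
o=observe();print(o['force'],o['moment'],o['qpos'],o['tool_rot'])"
```

```text
[-0.32833607  1.20026152  7.57272291] [0.07397392 0.01961017 0.04263293] [ 0.1989957   0.56241567 -0.41122526  1.83693538  0.30045838  0.80257585
 -1.18376627] [ 3.14126152e+00 -1.05196345e-03  7.53288608e-01]
```

The moment is tiny, so the cap is turning freely. Continuing to about 63°.

Call:
play_rows --pt "0 0 0.0005 0 0 -0.03 0.5" --pt "0 0 0.0005 0 0 -0.07 0.5" --pt "0 0 0.0005 0 0 -0.11 0.5" --pt "0 0 0.0005 0 0 -0.16 0.5" --pt "0 0 0.0005 0 0 -0.21 0.5" --pt "0 0 0.0005 0 0 -0.26 0.5" --pt "0 0 0.0005 0 0 -0.31 0.5" --pt "0 0 0.0005 0 0 -0.35 0.5" --pt "0 0 0.0005 0 0 -0.35 0.5" --pt "0 0 0.0005 0 0 -0.35 0.5"

```text
clock: 7.15
position: [0.5614, -0.0045, 0.1403]
tool_rot: [3.141, -0.001, 1.484]
force: [-0.9, 1.2, 8.3]
grip_width: 0.0537
finger_force: 22.1
```

```bash
python3 -c "
from h import *
o=observe();print(o['force'],o['moment'],o['tool_rot'])"
```

```text
[-0.91442434  1.18964957  8.29516563] [0.11607455 0.18014458 0.06028006] [ 3.14101616e+00 -6.50225940e-04  1.48417423e+00]
```

Turned 62°. Lifting slowly at first.

Call:
play_rows --pt "0 0 -0.005 0 0 0 0.5" --pt "0 0 -0.012 0 0 0 0.5" --pt "0 0 -0.02 0 0 0 0.5" --pt "0 0 -0.03 0 0 0 0.5" --pt "0 0 -0.04 0 0 0 0.5" --pt "0 0 -0.04 0 0 0 0.5"

```text
clock: 7.75
position: [0.5614, -0.0048, 0.1607]
tool_rot: [3.141, -0.0, 1.484]
force: [0.9, 0.4, -0.6]
grip_width: 0.0535
finger_force: 22.3
```

Call:
play_rows --pt "0 0 -0.02 0 0 0 0.5" --pt "0 0 -0.05 0 0 0 0.5" --pt "0 0 -0.08 0 0 0 0.5" --pt "0 0 -0.11 0 0 0 0.5" --pt "0 0 -0.14 0 0 0 0.5" --pt "0 0 -0.16 0 0 0 0.5" --pt "0 0 -0.172 0 0 0 0.5" --pt "0 0 -0.172 0 0 0 0.5" --pt "0 0 -0.172 0 0 0 0.5" --pt "0 0 -0.172 0 0 0 0.5"

```text
clock: 8.75
position: [0.5608, -0.0049, 0.2454]
tool_rot: [-3.141, 0.0, 1.484]
force: [0.0, 0.5, -0.7]
grip_width: 0.0538
finger_force: 22.3
```

```bash
python3 - <<'E'
from h import *
cv2.imwrite("pics/s2.png",cv2.resize(np.ascontiguousarray(grab_frame("side")[90:290,170:450,::-1]),None,fx=2.8,fy=2.8,interpolation=cv2.INTER_CUBIC))
E
```

```text
(no output)
```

View pics/s2.png

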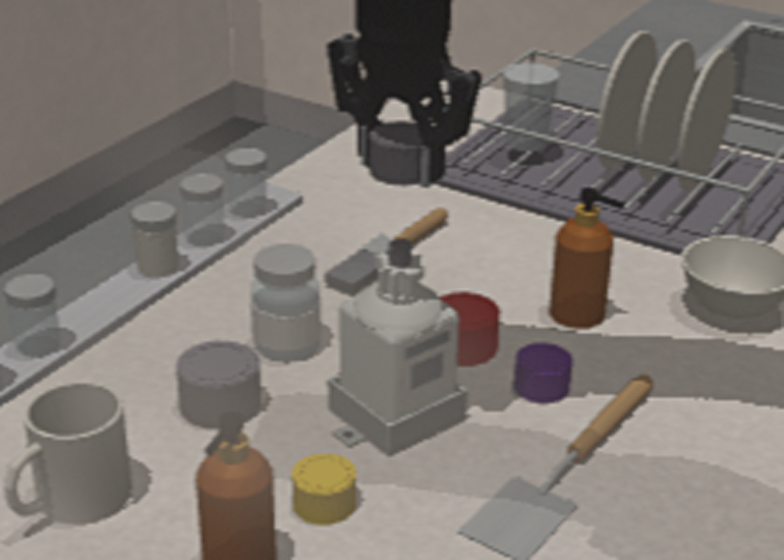

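The grey cap is held level at crop (405,150), clear above the bare neck at (400,255). Everything else stands where it was, so I'm handing in.

```bash
python3 -c "
from workcell import *
print(job_done())"
```

```text
the job is handed in; nothing more can be done
None
```

The cleaner bottle is open: I gripped the cap at about 22 N, pressed it down, turned it 62° anticlockwise and lifted it about 10 cm. It was level over the bottle when I handed in the job at about 9 s; no verdict was returned.

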